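# Turn the parts turntable and pack the blue tower

### The job

Turn the revolving parts turntable until the blue tower stands at the red pointer and let it come to rest there, then lift the blue tower out of its cup and set it down, without dropping it, upright in the empty half of the cardboard kit tray. Leave the other three towers on the turntable.

Things in the scene. Friction and masses are not known exactly. Their poses are not given: they have to be found in the camera images.
- turntable: Wooden disc, 290 mm wide, 12 thick, on a fixed black foot; revolves either way about its vertical axis and stays where left (0.1 N m to turn). Origin on the axis at its underside, 28 mm above the table; x, y turn with the disc. Centre handle: black bar, 60 mm long (along x), 16 thick (along y), 104 to 140 mm above the origin. Six cups 60 degrees apart, two on the x axis, 105 mm out; 4 hold 60 g towers, alike but for colour.
- blue_tower: Blue tower playing piece, 90 mm tall, 60 g, loose in a cup (48 mm inside, 14 high) on the disc's top, 40 to 80 degrees from the pointer on either side. Foot 42 mm wide, 12 high; round shaft 28 mm wide from 18 to 68 mm up; then a pointed roof, no wider. Origin: centre of its underside, z up to the roof; yaw means nothing.
- pick_point (a point): Fixed point 105 mm from the turntable's axis, towards the red pointer (red diamond on a black tab jutting from under the disc on the robot's side), 40 mm above the table: where the centre of a tower's underside lies when its cup is at the pointer. Its -x axis points outwards along the pointer, z up.
- kit_space (a point): Centre of the floor of the empty half of the open cardboard kit tray (fixed, 210 x 120 mm, walls and partition 4 mm thick, tops 30 mm above the table, floor 4 mm above it). The empty half is 99 mm along x, 112 mm along y inside. x points to the other half, which holds a deck of cards; z up.

How it is judged:
By the outcome, as a careful person would: the job done as asked, in the order asked, and still so for the second after the job is handed in, with the robot touching nothing.
It also fails if it takes over 48 s, if anything falls off the work surface, if the arm or the gripper's body presses on something with over 40 N, if the wrist force passes 120 N, or if a joint passes its speed limit or range.

### The arm

A 6-joint arm with a two-finger parallel gripper is mounted at the origin on the work surface. World frame = base frame: x ahead of the robot, y to its left, z up, the work surface at z = 0. Lengths are in m, angles in rad, forces in N, time in s.
With the tool pointing down it reaches from about 0.35 to 0.775 m from the base axis. Payload 7.3 kg.
Tool frame: the origin (TCP) lies at the very end of the fingers, on their centre line; the grasp point (between the pads) lies env.pinch_z behind it (env.pinch_z is the distance from the TCP to the grasp point, in m); z points along the fingers, y is the line along which they close (so a half turn about z gives the same grasp; the last joint's range is limited). The gripper opens to 92 mm and grips with 3 to 60 N. Pads are 19 mm wide; open, the fingers measure 130 mm over their backs; the gripper's body (75 mm by 190 mm) begins 47 mm behind the grasp point.
Start: joints at [-1.442, 0.342, 1.524, -0, 1.275, -0.146], TCP at [0.142, -0.505, 0.227] pointing down, gripper open.
Joint ranges: [-2.53, 2.53], [-0.77, 2.02], [0.04, 2.7], [-1, 4.14], [0.28, 2.66], [-3.11, 3.11]. Speed limits (rad/s): [2.57, 2.57, 3.14, 3.14, 3.14, 3.14].

### API

Orientations are given as a rotation vector (axis times angle).
In Python, from workcell import env gives the robot as it stands. The module is installed in compiled form; this text tells all that it offers.
- The arm moves only by the shell command python3 -m handwheel 'ROWS'. ROWS is JSON, a list of rows, each an object with "jaw": the closure, from 0 (fully open) to 1 (shut); "linear": the shift along the world's x, y, z in m, a list of three; "spin": the turn about the world's z in degrees. A call has 1 to 10 rows; each row is the pose to reach, as a shift and turn from the pose commanded when the call began; what a row does not reach only later rows make up. A row lasts 1/10 s, in which the tool goes at most 50 mm and 8.59 degrees, less where a joint would pass 70% of its speed; a pose out of reach is approached as far as the arm can. A call with a gripper value outside its range is refused whole. The fingers move at their own pace and stop on an object; the grip force is fixed at half the most. Time passes only in rows, so rows that repeat a pose let the fingers close. It gives the time, the measured TCP pose, the force, the opening and the grip force at its end, in the units of the state.
- env.read_state(): the state, without advancing time (a new reading comes with each control period).
- env.snapshot(name): name is "scene" or "top"; returns a dict with "pixels" (480x640x3 uint8, blue, green, red), "range_z" (480x640 float32, m along the optical axis (not along the pixel's ray), 0 where there is no reading), "fov_y" (degrees; the focal length in pixels is half the picture's height over the tangent of half this angle, whatever the lens; pixels are square), "cx", "cy" (the principal point, pixels), "R" (3x3) and "t" (3): a world point X has camera coordinates R X + t. Camera axes: x right, y down, z forward; pixel columns grow to the right and rows downward; lengths in m; the calibration is good to about 2 mm. A picture is of the moment at which its call begins.
- env.hand_in(): hands the job in; it is judged then, once.
The state is a dict: "time": time; "joints": joint angles; "qd": joint speeds; "joint_torque": joint torques, N m; "eef_pos": TCP position; "tool_rot": TCP orientation; "force": force on the tool from outside, world axes, zero at the start; "wrist_torque": the same for the moment, N m; "finger_gap": finger opening in m; "gripper_force": force on a finger pad.
Only numpy, scipy, OpenCV 4.12 (cv2) and the standard library are available. Lean on these libraries where they do the work, as an engineer would, in place of code of your own. Each camera call takes 0.05 s, during which the arm holds its last target. There are 200 camera calls.

## Working session

There is one attempt and no reset: what is moved stays moved. The work goes in short steps, Python scripts to look and compute and a shell command to move; the robot and the scene stay as the last step left them, time stands still between calls to the robot, and variables do not carry over. Pictures are saved under pics/ and viewed, at most 10 in all, crops included, and the job is handed in when it is done.

```bash
mkdir -p pics; cat > h.py <<'E'
import numpy as np, cv2
from workcell import env
def snap(n,f=None):
    s=env.snapshot(n)
    if f: cv2.imwrite('pics/'+f,s['pixels'])
    return s
def cloud(s):
    h,w=s['range_z'].shape; f=h/2/np.tan(np.radians(s['fov_y'])/2)
    v,u=np.mgrid[:h,:w]; z=s['range_z'].astype(float)
    c=np.stack([(u-s['cx'])/f*z,(v-s['cy'])/f*z,z],-1)
    P=(c-s['t'])@np.array(s['R']); P[z==0]=np.nan
    return P
E
python3 - <<'E'
from h import *
for n in('top','scene'):
    s=snap(n,n+'1.png'); print(n,s['fov_y'],-np.array(s['R']).T@s['t'])
    np.savez(n+'1.npz',P=cloud(s),px=s['pixels'])
s=env.read_state();print(env.pinch_z,s)
E
```

```text
top 47.05024625754579 [0.4529981  0.05503488 0.99374159]
scene 52.20204480788939 [0.93766609 0.12951932 0.72701524]
0.0188 {'time': 0.1, 'joints': array([-1.44202460e+00,  3.42666738e-01,  1.52487752e+00, -2.69343593e-05,
        1.27540134e+00, -1.45996471e-01]), 'qd': array([ 1.14376608e-04, -7.22353563e-04, -1.62607589e-03,  6.09207920e-05,
       -7.04557499e-04, -5.06880023e-04]), 'joint_torque': array([ 1.96797722e-03, -4.32003093e+01, -2.44693834e+01,  7.19947438e-02,
        5.26457315e-02, -5.33384639e-05]), 'eef_pos': array([ 0.14241554, -0.50495672,  0.2261227 ]), 'tool_rot': array([-3.11064937e+00, -4.30075351e-01,  2.21536509e-05]), 'force': array([-0.81131052, -0.07942818,  0.19570921]), 'wrist_torque': array([0.01930425, 0.04293782, 0.06744715]), 'gripper_force': 0.0, 'finger_gap': 0.09199526284092988}
```

View pics/top1.png

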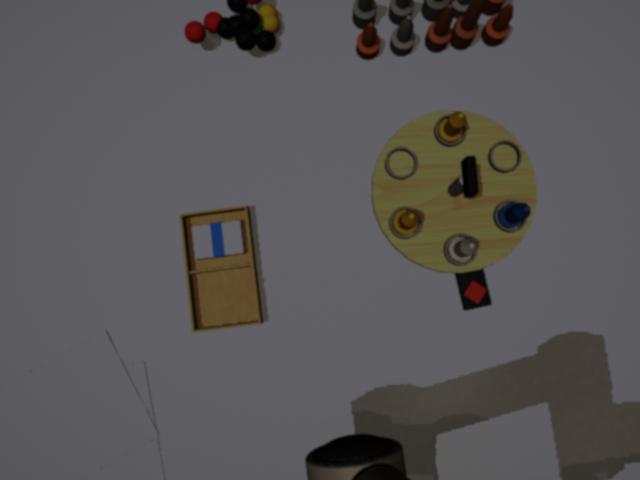

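View pics/scene1.png

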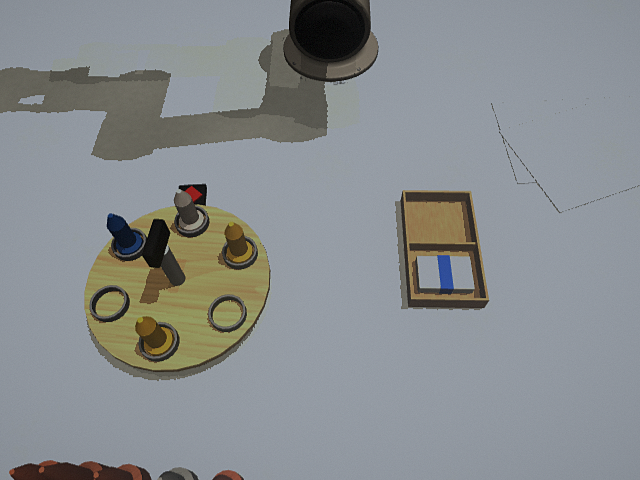

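The top view shows the blue tower at (512,215), the pointer diamond at (474,290), the disc centre near (455,191), the handle at (470,177) and the empty tray half at (227,298). The scene view agrees with this layout.

```bash
cat > m.py <<'E'
from h import *
def blob(P,m):
    Q=P[m&np.isfinite(P[...,2])]; return Q
def load(n):
    d=np.load(n+'.npz'); P=d['P']; hsv=cv2.cvtColor(d['px'],cv2.COLOR_BGR2HSV); return P,*[hsv[...,i].astype(int) for i in range(3)],d['px']
def circ(Q):
    A=np.c_[2*Q[:,:2],np.ones(len(Q))]; s=np.linalg.lstsq(A,(Q[:,:2]**2).sum(1),rcond=None)[0]
    return s[:2],np.sqrt(s[2]+s[:2]@s[:2])
E
cat > a.py <<'E'
from m import *
import sys
tag=sys.argv[1]
for n in('top','scene'):
    P,H,S,V,px=load(n+tag); z=P[...,2]
    print(n)
    disc=(abs(z-.04)<.006)&(P[...,1]<.1)&(P[...,0]<.75)
    k,l,st,_=cv2.connectedComponentsWithStats(disc.astype(np.uint8)); i=1+st[1:,4].argmax()
    c=cv2.convexHull(np.argwhere(l==i)[:,::-1].astype(np.int32))[:,0]
    hp=P[c[:,1],c[:,0]]; C,R=circ(hp); print(' disc',C,R,hp[:,2].mean())
    d=np.hypot(P[...,0]-C[0],P[...,1]-C[1])
    hb=blob(P,(z>.155)&(z<.18)&(d<.05)); 
    if len(hb)>10:
        (cx,cy),(w,h),a=r=cv2.minAreaRect(hb[:,:2].astype(np.float32)); b=cv2.boxPoints(r); e=max([b[1]-b[0],b[2]-b[1]],key=np.linalg.norm)
        print(' handle',cx,cy,w,h,'axis deg',np.degrees(np.arctan2(e[1],e[0]))%180,'z',np.median(hb[:,2]))
    red=blob(P,((H<6)|(H>174))&(S>170)&(V>110)&(abs(z-.02)<.025)&(d<.25)); p=red.mean(0) if len(red) else np.zeros(3)
    print(' red',p,len(red),'dist',np.hypot(*(p[:2]-C)),'deg',np.degrees(np.arctan2(*(p[:2]-C)[::-1])))
    B=(H>100)&(H<130)&(S>120)&(d<.16)
    for lo,hi in((.06,.105),(.11,.135)):
        q=blob(P,B&(z>lo)&(z<hi))
        if len(q)>8:
            m=q.mean(0); print(' blue',lo,m,len(q),circ(q) if lo<.1 else '')
            D=m[:2]-C; print('   r',np.hypot(*D),'deg',np.degrees(np.arctan2(*D[::-1])))
    tr=blob(P,(abs(z-.03)<.004)&(H>5)&(H<30)&(S>60)&(P[...,1]>.15)&(d>.17)&(P[...,0]<.6))
    if len(tr)>20:
        r=cv2.minAreaRect(tr[:,:2].astype(np.float32)); print(' tray',r,cv2.boxPoints(r).tolist())
E
python3 a.py 1
```

```text
top
 disc [ 0.62712906 -0.15545603] 0.14368737708150345 0.03801715096184771
 handle 0.6284332275390625 -0.15517860651016235 0.06022226810455322 0.016789546236395836 axis deg 2.6644852 z 0.16678935373119816
 red [0. 0. 0.] 0 dist 0.646109460960425 deg 166.07785298036578
 blue 0.06 [ 0.5769308  -0.23944275  0.0831172 ] 152 (array([ 0.58129674, -0.24919011]), np.float64(0.013607316451517599))
   r 0.09784494932340017 deg -120.86645665300708
 blue 0.11 [ 0.57989322 -0.24420996  0.11962117] 160 
   r 0.10054095666908304 deg -118.02241266572135
 tray ((0.4953089654445648, 0.256037175655365), (0.2096932977437973, 0.12109147012233734), 7.135704040527344) [[0.3837534189224243, 0.3030899465084076], [0.39879539608955383, 0.18293635547161102], [0.6068645119667053, 0.2089844048023224], [0.5918225049972534, 0.32913798093795776]]
scene
 disc [ 0.62854385 -0.15527821] 0.14436578327624872 0.03825412534606379
 handle 0.6296964883804321 -0.15441888570785522 0.05959031730890274 0.017195910215377808 axis deg 2.2771645 z 0.16748608147614152
 red [ 0.44570529 -0.18885715  0.0166489 ] 114 dist 0.1858964316178905 deg -169.59339884704715
 blue 0.06 [ 0.58858295 -0.24097773  0.0833556 ] 309 (array([ 0.58163203, -0.24858016]), np.float64(0.013157716497356144))
   r 0.09455834621156277 deg -114.99920857339579
 blue 0.11 [ 0.58539126 -0.2447745   0.1192805 ] 212 
   r 0.0993565905671233 deg -115.74205864161604
 tray ((0.4952877163887024, 0.25643038749694824), (0.21180205047130585, 0.12086848169565201), 6.997903823852539) [[0.3828127086162567, 0.30351218581199646], [0.3975384831428528, 0.1835440993309021], [0.6077626943588257, 0.20934858918190002], [0.593036949634552, 0.3293166756629944]]
```

```bash
python3 - <<'E'
from m import *
P,H,S,V,px=load('top1')
print(px[290,474],H[290,474],S[290,474],V[290,474],P[290,474])
m=np.zeros(H.shape,bool); m[275:310,455:495]=True
q=blob(P,m&((H<10)|(H>170))&(S>150)&(V>60)); p=q.mean(0);D=p[:2]-[.629,-.155]
print(p,len(q),np.degrees(np.arctan2(D[1],D[0])))
E
python3 -m handwheel '[{"jaw":0,"linear":[0.04,0.03,0],"spin":0},{"jaw":0,"linear":[0.08,0.057,0],"spin":-2},{"jaw":0,"linear":[0.12,0.086,0],"spin":-4},{"jaw":0,"linear":[0.16,0.115,0],"spin":-6},{"jaw":0,"linear":[0.2,0.144,0],"spin":-8},{"jaw":0,"linear":[0.24,0.172,0],"spin":-10},{"jaw":0,"linear":[0.28,0.2,0],"spin":-12},{"jaw":0,"linear":[0.32,0.23,0],"spin":-13},{"jaw":0,"linear":[0.36,0.259,0],"spin":-13.3},{"jaw":0,"linear":[0.4,0.288,0],"spin":-13.3}]'
python3 -m handwheel '[{"jaw":0,"linear":[0.03,0.022,0],"spin":0},{"jaw":0,"linear":[0.06,0.043,0],"spin":0},{"jaw":0,"linear":[0.087,0.062,0],"spin":0},{"jaw":0,"linear":[0.087,0.062,0],"spin":0},{"jaw":0,"linear":[0.087,0.062,0],"spin":0}]'
python3 -c "
from workcell import env
s=env.read_state();print(s['joints'],s['eef_pos'],s['tool_rot'])"
```

```text
[16 19 94] 1 212 94 [ 0.4542561  -0.19195763  0.01253111]
[ 0.45102761 -0.19266042  0.01551374] 287 -168.05199776056318
time: 1.1
eef_pos: [0.5438, -0.2157, 0.2264]
tool_rot: [-3.141, -0.067, 0.001]
force: [0.1, -0.5, -0.3]
finger_gap: 0.0915
gripper_force: 0.0
time: 1.6
eef_pos: [0.6293, -0.1548, 0.2257]
tool_rot: [-3.141, -0.069, 0.003]
force: [-1.3, 0.4, 0.4]
finger_gap: 0.0921
gripper_force: 0.0
[-3.59089451e-01  5.76666770e-01  1.14623329e+00 -4.57262221e-04
  1.42056619e+00  1.16768574e+00] [ 0.62932186 -0.15477316  0.22567997] [-3.14055069e+00 -6.92446525e-02  2.99572995e-03]
```

```bash
python3 -m handwheel '[{"jaw":0,"linear":[0,0,-0.03],"spin":0},{"jaw":0,"linear":[0,0,-0.06],"spin":0},{"jaw":0,"linear":[0,0,-0.086],"spin":0},{"jaw":0.6,"linear":[0,0,-0.086],"spin":0},{"jaw":0.9,"linear":[0,0,-0.086],"spin":0},{"jaw":1,"linear":[0,0,-0.086],"spin":0},{"jaw":1,"linear":[0,0,-0.086],"spin":0},{"jaw":1,"linear":[0,0,-0.086],"spin":0},{"jaw":1,"linear":[0,0,-0.086],"spin":0},{"jaw":1,"linear":[0,0,-0.086],"spin":0}]'
```

```text
time: 2.6
eef_pos: [0.6296, -0.1553, 0.1411]
tool_rot: [3.141, 0.067, 0.001]
force: [-0.1, -0.5, -0.1]
finger_gap: 0.0404
gripper_force: 0.0
```

```bash
python3 -m handwheel '[{"jaw":1,"linear":[0,0,0],"spin":0},{"jaw":1,"linear":[0,0,0],"spin":0},{"jaw":1,"linear":[0,0,0],"spin":0},{"jaw":1,"linear":[0,0,0],"spin":0},{"jaw":1,"linear":[0,0,0],"spin":0},{"jaw":1,"linear":[0,0,0],"spin":0},{"jaw":1,"linear":[0,0,0],"spin":0}]'
```

```text
time: 3.3
eef_pos: [0.6295, -0.1553, 0.1407]
tool_rot: [3.141, 0.067, -0.0]
force: [-1.4, -0.2, -0.5]
finger_gap: 0.0156
gripper_force: 29.9
```

Gripped (16 mm gap, 30 N). Turn about -50.7°.

```bash
python3 -m handwheel '[{"jaw":1,"linear":[0,0,0],"spin":-1},{"jaw":1,"linear":[0,0,0],"spin":-3},{"jaw":1,"linear":[0,0,0],"spin":-6},{"jaw":1,"linear":[0,0,0],"spin":-9},{"jaw":1,"linear":[0,0,0],"spin":-12},{"jaw":1,"linear":[0,0,0],"spin":-15},{"jaw":1,"linear":[0,0,0],"spin":-18},{"jaw":1,"linear":[0,0,0],"spin":-21},{"jaw":1,"linear":[0,0,0],"spin":-24},{"jaw":1,"linear":[0,0,0],"spin":-27}]'
python3 -m handwheel '[{"jaw":1,"linear":[0,0,0],"spin":-3},{"jaw":1,"linear":[0,0,0],"spin":-6},{"jaw":1,"linear":[0,0,0],"spin":-9},{"jaw":1,"linear":[0,0,0],"spin":-12},{"jaw":1,"linear":[0,0,0],"spin":-15},{"jaw":1,"linear":[0,0,0],"spin":-18},{"jaw":1,"linear":[0,0,0],"spin":-21},{"jaw":1,"linear":[0,0,0],"spin":-23},{"jaw":1,"linear":[0,0,0],"spin":-23.7},{"jaw":1,"linear":[0,0,0],"spin":-23.7}]'
python3 -m handwheel '[{"jaw":1,"linear":[0,0,0],"spin":0},{"jaw":1,"linear":[0,0,0],"spin":0},{"jaw":1,"linear":[0,0,0],"spin":0}]'
cat > look.py <<'E'
from h import *
import sys
for n in('top','scene'):
    s=snap(n,n+sys.argv[1]+'.png'); np.savez(n+sys.argv[1]+'.npz',P=cloud(s),px=s['pixels'])
E
python3 look.py 2; sed -i 's/(V>110)/(V>60)/' a.py; python3 a.py 2 | grep -v tray
```

```text
time: 4.3
eef_pos: [0.6295, -0.1551, 0.1407]
tool_rot: [-3.069, 0.672, 0.0]
force: [0.4, 0.8, -0.4]
finger_gap: 0.0158
gripper_force: 29.9
time: 5.3
eef_pos: [0.6296, -0.155, 0.1407]
tool_rot: [-2.867, 1.284, 0.0]
force: [1.3, 1.9, -1.1]
finger_gap: 0.0157
gripper_force: 30.0
time: 5.6
eef_pos: [0.6296, -0.155, 0.1407]
tool_rot: [-2.867, 1.284, 0.0]
force: [2.0, 3.1, -1.0]
finger_gap: 0.0158
gripper_force: 30.0
top
 disc [ 0.61774651 -0.11805789] 0.1166674431433123 0.03779098280499176
 handle 0.6152306199073792 -0.13278378546237946 0.005933213047683239 0.011848007328808308 axis deg 164.42432 z 0.16609051179799375
 red [0. 0. 0.] 0 dist 0.6289264037120365 deg 169.1806316325711
scene
 disc [ 0.62870438 -0.154986  ] 0.14409942259608546 0.03792351925710197
 red [ 0.45080154 -0.19240958  0.0166213 ] 220 dist 0.181796431610247 deg -168.12048328615882
 blue 0.06 [ 0.53291136 -0.16716859  0.08368497] 199 (array([ 0.52718272, -0.17452667]), np.float64(0.011192062101960902))
   r 0.09656457993585374 deg -172.7522485788732
 blue 0.11 [ 0.53058606 -0.17299264  0.1195267 ] 184 
   r 0.09975692103895012 deg -169.60081068664564
```

View pics/top2.png

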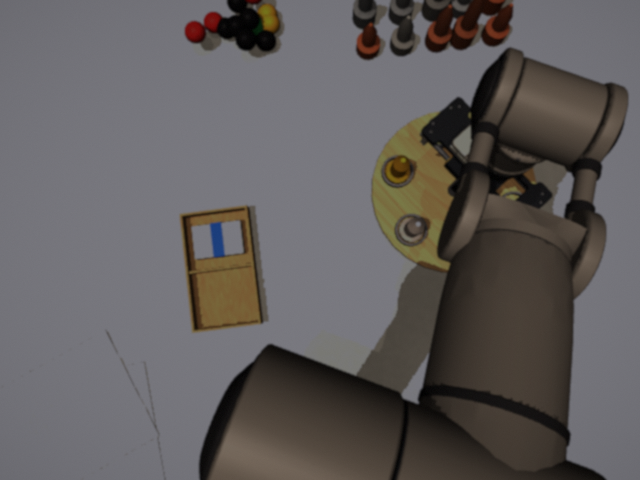

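View pics/scene2.png

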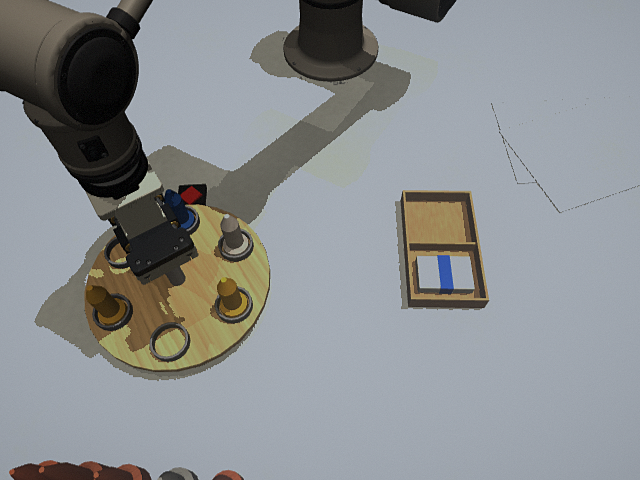

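The scene view shows the blue tower at (180,212), in front of the diamond at (193,194). The pointer is at -168.1° and blue is at about -168.2°. Next I release, rise, look, and move above the tower.

```bash
python3 -m handwheel '[{"jaw":0.1,"linear":[0,0,0],"spin":0},{"jaw":0.1,"linear":[0,0,0],"spin":0},{"jaw":0.1,"linear":[0,0,0],"spin":0},{"jaw":0.1,"linear":[0,0,0],"spin":0},{"jaw":0.1,"linear":[0,0,0],"spin":0},{"jaw":0.1,"linear":[0,0,0],"spin":0},{"jaw":0.1,"linear":[0,0,0.02],"spin":0},{"jaw":0.1,"linear":[0,0,0.05],"spin":0},{"jaw":0.1,"linear":[0,0,0.09],"spin":0},{"jaw":0.1,"linear":[0,0,0.09],"spin":0}]'
python3 -m handwheel '[{"jaw":0.1,"linear":[-0.01,-0.002,0],"spin":6},{"jaw":0.1,"linear":[-0.02,-0.004,0],"spin":12},{"jaw":0.1,"linear":[-0.03,-0.006,0],"spin":18},{"jaw":0.1,"linear":[-0.04,-0.008,0],"spin":24},{"jaw":0.1,"linear":[-0.05,-0.01,0],"spin":30},{"jaw":0.1,"linear":[-0.06,-0.012,0],"spin":36},{"jaw":0.1,"linear":[-0.075,-0.015,0],"spin":42},{"jaw":0.1,"linear":[-0.09,-0.018,0],"spin":48},{"jaw":0.1,"linear":[-0.103,-0.021,0],"spin":54},{"jaw":0.1,"linear":[-0.103,-0.021,0],"spin":60}]'
python3 look.py 3;  python3 a.py 3 | grep -v tray; python3 -c "
from workcell import env
s=env.read_state();print(s['eef_pos'],s['tool_rot'],s['finger_gap'])"
```

```text
time: 6.7
eef_pos: [0.6319, -0.1562, 0.2373]
tool_rot: [-2.867, 1.284, -0.018]
force: [0.3, -0.7, 1.3]
finger_gap: 0.082
gripper_force: 0.0
time: 7.7
eef_pos: [0.525, -0.1765, 0.2306]
tool_rot: [-3.124, -0.327, 0.002]
force: [0.5, 0.6, 0.5]
finger_gap: 0.0824
gripper_force: 0.0
top
 disc [ 0.62830855 -0.15311225] 0.14211098514626622 0.03754656173532865
 handle 0.6283795833587646 -0.15521392226219177 0.015984253957867622 0.059799276292324066 axis deg 131.949 z 0.1671821708289636
 red [ 0.45111673 -0.19252311  0.01555081] 301 dist 0.18152178318270706 deg -167.46043633697388
scene
 disc [ 0.62814877 -0.15473275] 0.14364241204801684 0.03797480735372468
 handle 0.6295273303985596 -0.15441225469112396 0.017087167128920555 0.059696465730667114 axis deg 130.92656 z 0.16728362309124556
 red [ 0.45084388 -0.19240358  0.01653595] 236 dist 0.18126256622777662 deg -168.00509753559598
 blue 0.06 [ 0.53495148 -0.17164731  0.08402618] 169 (array([ 0.5264054 , -0.17666903]), np.float64(0.013189619654033613))
   r 0.09471978138597488 deg -169.7132479748187
 blue 0.11 [ 0.53102257 -0.17379318  0.11943876] 190 
   r 0.09897878065751234 deg -168.8971458586405
[ 0.52613107 -0.17639696  0.23062582] [ 3.12496347e+00  3.22181868e-01 -1.32895536e-04] 0.0823149534660076
```

View pics/scene3.png

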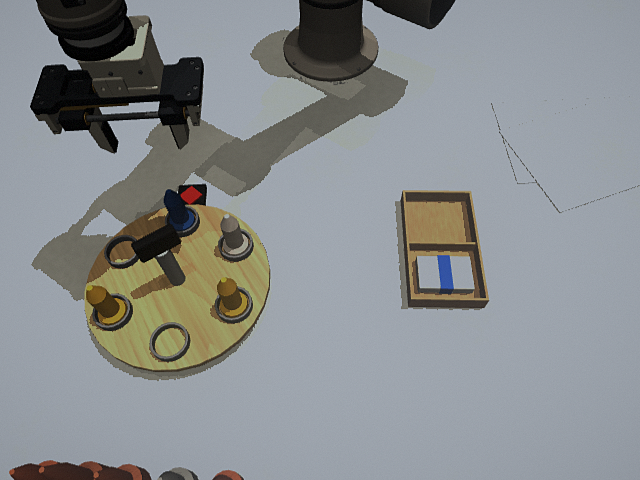

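The blue tower at (180,212) stands at the diamond at (193,194), and the gripper is above it. The handle axis of 131.5° puts blue at -168.5°, against the pointer at -168.0°. Descend and grasp.

```bash
python3 -m handwheel '[{"jaw":0.1,"linear":[0,0,-0.03],"spin":0},{"jaw":0.1,"linear":[0,0,-0.06],"spin":0},{"jaw":0.1,"linear":[0,0,-0.09],"spin":0},{"jaw":0.1,"linear":[0,0,-0.12],"spin":0},{"jaw":0.1,"linear":[0,0,-0.145],"spin":0},{"jaw":0.1,"linear":[0,0,-0.156],"spin":0},{"jaw":0.1,"linear":[0,0,-0.156],"spin":0},{"jaw":0.5,"linear":[0,0,-0.156],"spin":0},{"jaw":0.6,"linear":[0,0,-0.156],"spin":0},{"jaw":0.7,"linear":[0,0,-0.156],"spin":0}]'
python3 -m handwheel '[{"jaw":1,"linear":[0,0,0],"spin":0},{"jaw":1,"linear":[0,0,0],"spin":0},{"jaw":1,"linear":[0,0,0],"spin":0},{"jaw":1,"linear":[0,0,0],"spin":0},{"jaw":1,"linear":[0,0,0],"spin":0},{"jaw":1,"linear":[0,0,0],"spin":0},{"jaw":1,"linear":[0,0,0],"spin":0},{"jaw":1,"linear":[0,0,0],"spin":0}]'
```

```text
time: 8.8
eef_pos: [0.5272, -0.1766, 0.076]
tool_rot: [3.124, 0.321, 0.003]
force: [0.3, 0.2, -0.9]
finger_gap: 0.0629
gripper_force: 0.0
time: 9.6
eef_pos: [0.5265, -0.1763, 0.0747]
tool_rot: [3.125, 0.321, -0.0]
force: [-0.9, 0.1, 0.1]
finger_gap: 0.0268
gripper_force: 30.0
```

```bash
python3 -m handwheel '[{"jaw":1,"linear":[0,0,0.005],"spin":0},{"jaw":1,"linear":[0,0,0.015],"spin":0},{"jaw":1,"linear":[0,0,0.03],"spin":0},{"jaw":1,"linear":[0,0,0.05],"spin":0},{"jaw":1,"linear":[0,0,0.07],"spin":0},{"jaw":1,"linear":[0,0,0.09],"spin":0},{"jaw":1,"linear":[0,0,0.105],"spin":0},{"jaw":1,"linear":[0,0,0.11],"spin":0},{"jaw":1,"linear":[-0.002,0.01,0.11],"spin":0},{"jaw":1,"linear":[-0.005,0.026,0.11],"spin":0}]'
python3 -m handwheel '[{"jaw":1,"linear":[-0.006,0.03,0],"spin":0},{"jaw":1,"linear":[-0.012,0.06,0],"spin":0},{"jaw":1,"linear":[-0.018,0.09,0],"spin":-1},{"jaw":1,"linear":[-0.024,0.12,0],"spin":-1},{"jaw":1,"linear":[-0.03,0.15,0],"spin":-2},{"jaw":1,"linear":[-0.036,0.18,0],"spin":-2},{"jaw":1,"linear":[-0.042,0.21,0],"spin":-3},{"jaw":1,"linear":[-0.048,0.24,0],"spin":-3},{"jaw":1,"linear":[-0.054,0.27,0],"spin":-4},{"jaw":1,"linear":[-0.06,0.3,0],"spin":-5}]'
python3 -m handwheel '[{"jaw":1,"linear":[-0.005,0.03,0],"spin":0},{"jaw":1,"linear":[-0.01,0.06,0],"spin":0},{"jaw":1,"linear":[-0.014,0.083,0],"spin":0},{"jaw":1,"linear":[-0.017,0.095,0],"spin":0},{"jaw":1,"linear":[-0.0175,0.1,0],"spin":0},{"jaw":1,"linear":[-0.0175,0.1,0],"spin":0},{"jaw":1,"linear":[-0.0175,0.1,0],"spin":0}]'
python3 look.py 4
```

```text
time: 10.6
eef_pos: [0.5209, -0.1497, 0.1841]
tool_rot: [-3.125, -0.319, 0.002]
force: [-0.3, -0.4, -1.4]
finger_gap: 0.0269
gripper_force: 30.0
time: 11.6
eef_pos: [0.4595, 0.1517, 0.1838]
tool_rot: [3.136, 0.185, -0.004]
force: [-0.9, -1.2, -0.9]
finger_gap: 0.0269
gripper_force: 30.0
time: 12.3
eef_pos: [0.444, 0.249, 0.1846]
tool_rot: [3.136, 0.184, -0.001]
force: [0.3, -0.9, -0.5]
finger_gap: 0.0267
gripper_force: 30.0
```

View pics/scene4.png

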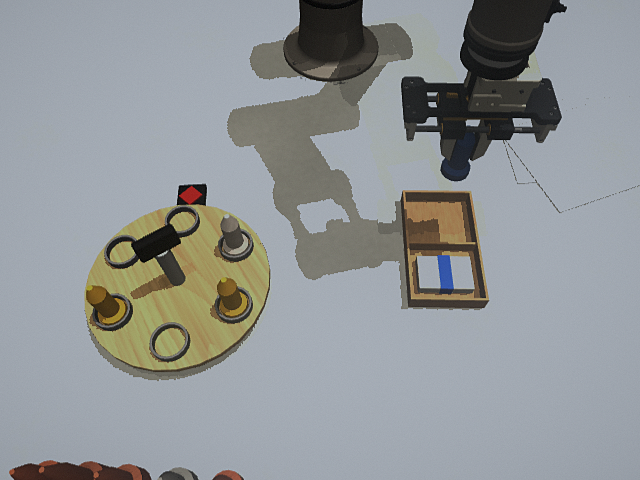

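```bash
python3 - <<'E'
from m import *
P,H,S,V,px=load('scene4')
m=(H>100)&(H<130)&(S>120)&(abs(P[...,0]-.444)<.06)&(abs(P[...,1]-.25)<.06)&(P[...,2]>.1)
q=P[m];print(len(q),q.min(0),q.max(0),q.mean(0))
for lo in np.arange(.12,.24,.01):
    k=q[abs(q[:,2]-lo)<.005]
    if len(k)>3: print(lo,len(k),k[:,:2].mean(0),np.ptp(k[:,1]))
print(env.read_state()['eef_pos'])
E
```

```text
2 [0.44123425 0.22870599 0.16184451] [0.44473033 0.26618753 0.16371198] [0.44298229 0.24744676 0.16277824]
[0.44418817 0.24881677 0.18470826]
```

The tower is held at (458,160) over the tray's empty half, with the other three towers still in place. I'll measure the foot for tilt and height.

```bash
python3 - <<'E'
from m import *
P,H,S,V,px=load('scene4')
print(px[172,456],P[172,456],px[150,460])
m=np.zeros(H.shape,bool); m[120:190,430:490]=True
m&=(H>100)&(H<135)&(S>90)&(P[...,2]>.1)
q=P[m];print(len(q))
for lo in np.arange(.12,.25,.008):
    k=q[abs(q[:,2]-lo)<.004]
    if len(k)>3: print(round(lo,3),len(k),k[:,:2].mean(0).round(4),np.ptp(k[:,1]).round(3),k[:,1].min().round(4),k[:,0].max().round(4))
E
```

```text
[64 47 38] [0.46035115 0.24846588 0.16554884] [44 34 28]
327
0.152 9 [0.4595 0.2473] 0.034 0.2291 0.4635
0.16 67 [0.4547 0.2466] 0.04 0.2284 0.4644
0.168 123 [0.4546 0.247 ] 0.038 0.2296 0.4642
0.216 24 [0.4544 0.2484] 0.024 0.238 0.4578
0.224 56 [0.4538 0.2501] 0.02 0.2405 0.4583
0.232 45 [0.4509 0.2502] 0.012 0.2451 0.4567
```

```bash
python3 -m handwheel '[{"jaw":1,"linear":[0,0,-0.015],"spin":0},{"jaw":1,"linear":[0,0,-0.04],"spin":0},{"jaw":1,"linear":[0,0,-0.065],"spin":0},{"jaw":1,"linear":[0,0,-0.09],"spin":0},{"jaw":1,"linear":[0,0,-0.11],"spin":0},{"jaw":1,"linear":[0,0,-0.125],"spin":0},{"jaw":1,"linear":[0,0,-0.135],"spin":0},{"jaw":1,"linear":[0,0,-0.14],"spin":0},{"jaw":1,"linear":[0,0,-0.142],"spin":0},{"jaw":1,"linear":[0,0,-0.142],"spin":0}]'
python3 -m handwheel '[{"jaw":1,"linear":[0,0,-0.001],"spin":0},{"jaw":1,"linear":[0,0,-0.002],"spin":0},{"jaw":1,"linear":[0,0,-0.003],"spin":0},{"jaw":1,"linear":[0,0,-0.003],"spin":0},{"jaw":1,"linear":[0,0,-0.003],"spin":0}]'
```

```text
time: 13.4
eef_pos: [0.4443, 0.2497, 0.0431]
tool_rot: [-3.136, -0.184, -0.001]
force: [-0.9, 0.8, -0.5]
finger_gap: 0.0267
gripper_force: 30.0
time: 13.9
eef_pos: [0.444, 0.2497, 0.0398]
tool_rot: [3.136, 0.185, 0.0]
force: [-0.2, -0.4, -0.7]
finger_gap: 0.027
gripper_force: 30.0
```

```bash
python3 -m handwheel '[{"jaw":1,"linear":[0,0,-0.0005],"spin":0},{"jaw":1,"linear":[0,0,-0.001],"spin":0},{"jaw":1,"linear":[0,0,-0.001],"spin":0},{"jaw":1,"linear":[0,0,-0.001],"spin":0}]'
python3 -m handwheel '[{"jaw":1,"linear":[0,0,-0.0005],"spin":0},{"jaw":1,"linear":[0,0,-0.0005],"spin":0},{"jaw":1,"linear":[0,0,-0.0005],"spin":0}]'
```

```text
time: 14.3
eef_pos: [0.444, 0.2497, 0.0387]
tool_rot: [3.136, 0.185, 0.0]
force: [0.7, -0.1, -0.2]
finger_gap: 0.0268
gripper_force: 30.0
time: 14.6
eef_pos: [0.4441, 0.2497, 0.0387]
tool_rot: [3.136, 0.185, 0.001]
force: [-1.0, -1.6, 5.2]
finger_gap: 0.0267
gripper_force: 30.0
```

Contact at 5 N, as expected at z = 0.0387. Release and retreat upward.

```bash
python3 -m handwheel '[{"jaw":0.8,"linear":[0,0,0],"spin":0},{"jaw":0.6,"linear":[0,0,0],"spin":0},{"jaw":0.3,"linear":[0,0,0],"spin":0},{"jaw":0.2,"linear":[0,0,0],"spin":0},{"jaw":0.2,"linear":[0,0,0],"spin":0},{"jaw":0.2,"linear":[0,0,0],"spin":0},{"jaw":0.2,"linear":[0,0,0],"spin":0},{"jaw":0.2,"linear":[0,0,0],"spin":0},{"jaw":0.2,"linear":[0,0,0.01],"spin":0},{"jaw":0.2,"linear":[0,0,0.03],"spin":0}]'
python3 -m handwheel '[{"jaw":0.2,"linear":[0,0,0.03],"spin":0},{"jaw":0.2,"linear":[0,0,0.06],"spin":0},{"jaw":0.2,"linear":[0,0,0.09],"spin":0},{"jaw":0.2,"linear":[0,0,0.12],"spin":0},{"jaw":0.2,"linear":[0,0,0.14],"spin":0},{"jaw":0.2,"linear":[0,0,0.14],"spin":0},{"jaw":0.2,"linear":[0,0,0.14],"spin":0},{"jaw":0.2,"linear":[0,0,0.14],"spin":0}]'
python3 look.py 5
```

```text
time: 15.6
eef_pos: [0.4431, 0.2493, 0.068]
tool_rot: [3.135, 0.185, -0.005]
force: [0.7, 0.9, 1.1]
finger_gap: 0.0734
gripper_force: 0.0
time: 16.4
eef_pos: [0.4433, 0.2494, 0.2072]
tool_rot: [3.135, 0.185, -0.003]
force: [0.2, 1.0, 0.6]
finger_gap: 0.0732
gripper_force: 0.0
```

View pics/scene5.png

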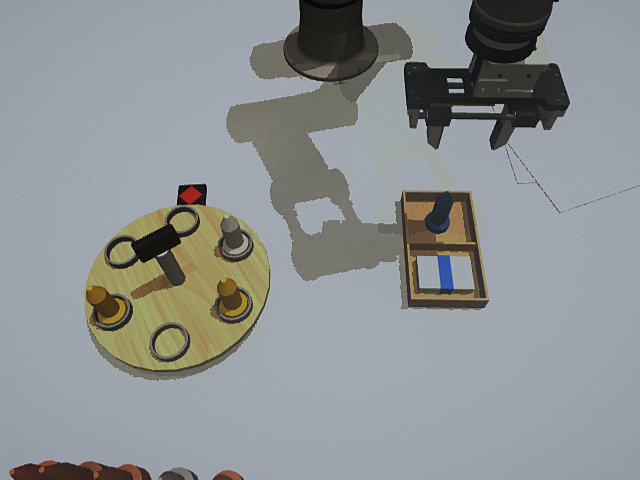

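The blue tower stands upright at (440,215) in the empty half of the tray. The other three towers are still on the turntable, and the gripper is clear.

```bash
python3 -c "
from workcell import env
print(env.hand_in())"
```

```text
the job is handed in; nothing more can be done
None
```

The job is handed in at about 16.5 s: I turned the blue tower to the red pointer, let it come to rest, and set it upright in the tray's empty half; the other three towers are still on the turntable.

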